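Set out the sliding neck rest of a luthier's repair cradle to its next stop

TASK

Set the neck rest of the repair cradle out to its next stop: slowly press the red snap button down into the steel tube until it is free of its hole, then draw the wooden neck rest gently outwards until the button pops up through the hole in the brass collar and locks. Do not force the tube or the button, leave the things standing around the cradle where they are, and let go at the end.

Things in the scene. Friction and masses are not known exactly. Their poses are not given: they have to be found in the camera images.
- cradle: Repair cradle, fixed to the bench: pale base board 310x100x18 mm with a level square steel tube, and a block with a green pad (86 mm high) at its back end. Origin: on the bench, directly below the tube hole in which the button starts. x runs level along the tube; the neck rest slides out towards +x; z up. Board from x=-190 to +120 mm, pad block from -183 to -127 mm.
- sleeve: Fixed outer tube, same origin and axes as the cradle: dark steel, 30 mm square, wall 2 mm, top face 74 mm above the bench, x=-120 to +36 mm, 14 mm button hole in its top at x=0. A brass collar (34 mm square, 52 mm long, top at 75.5 mm) is clamped on its end, with a second such hole; it was set by hand: its hole's middle lies anywhere from x=47 to 65 mm. It does not shift.
- button_top (a point): Top of the red domed snap button, 12 mm in diameter, sprung upwards in the inner tube, with which it moves along. Popped up, its top is 80 mm above the bench (6 mm above the steel tube, 4.5 mm above the collar). About 4 to 6 N press it flush with the steel tube; a fingertip wider than the hole then stands on the tube, which is rigid: press slowly.
- rest_grip (a point): Middle of the neck rest at holding height, 98 mm above the bench, over the tube's centre line. The rest is a pale wooden block 20 mm thick along x of the cradle, 70 mm across, 112 mm high in the middle (a 40 mm wide notch), with horns to 130 mm at both sides. It sits on the end of the aluminium inner tube (25 mm square, top 71.5 mm high), at x=122 mm of the cradle plus the slide.
- extension (a joint): How far inner tube and neck rest have slid out (m): 0.001 to 0.002 with the button in the first hole. Once the button is flush, a light spring inside (8 to 11 N) pushes them out to about 0.012, so the button stays caught under the wall when let go. Further out it slides with 2 to 4 N of friction and stays where left. Ends at 0.090.
- snap_button (a joint): How far the button is pressed in (m): 0 popped up, 0.006 flush with the steel tube, 0.008 riding under the wall, 0.010 fully in. It pops up by its own spring when within 1 mm of the middle of a hole, and then blocks the slide.
- varnish_jar: Loose amber glass jar, 56 mm in diameter, 75 mm tall, origin under its middle. A bystander.
- string_box: Loose lilac cardboard box, 95 x 55 x 24 mm, origin under its middle. A bystander.
- spool_clamp: Loose pale wooden spool clamp standing on end, 38 mm in diameter, 64 mm tall, origin under its middle. A bystander.

How it is judged:
On the way:
1. the button has been pressed in and the inner tube has slipped out, with the button caught under the wall (value of joint snap_button above 0.0065 m and value of joint extension above 0.006 m), for 0.2 s.
At the end, for the whole second after the job is handed in: The button has popped up (within 2 mm of its full height) through the hole in the brass collar: the neck rest stands 40 to 72 mm out, which only the collar's hole allows (value of joint snap_button below 0.002 m and value of joint extension between 0.04 and 0.072 m); the robot touches nothing.
It fails at once if the fingers press on the steel tube or its collar with more than 45 N (contact force between the fingers and sleeve above 45 N).
It fails at once if the button is wrenched against its hole with more than 18 N while the rest is drawn out (counted once the rest is over 30 mm out) (value of joint extension above 0.03 m and contact force between sleeve and anything else above 18 N).
It fails at once if the varnish jar is moved more than 25 mm (distance of varnish_jar from where it was at the start of the episode above 0.025 m).
It fails at once if the string box is moved more than 25 mm (distance of string_box from where it was at the start of the episode above 0.025 m).
It fails at once if the spool clamp is moved more than 25 mm (distance of spool_clamp from where it was at the start of the episode above 0.025 m).
It also fails if it takes over 54 s, if anything falls off the work surface, if the arm or the gripper's body presses on something with over 40 N, if the wrist force passes 120 N, or if a joint passes its speed limit or range.

ROBOT

A 6-joint arm with a two-finger parallel gripper is mounted at the origin on the work surface. World frame = base frame: x ahead of the robot, y to its left, z up, the work surface at z = 0. Lengths are in m, angles in rad, forces in N, time in s.
With the tool pointing down it reaches from about 0.35 to 0.85 m from the base axis. Payload 8.1 kg.
Tool frame: the origin (TCP) lies between the finger pads; the fingertips stand 14 mm ahead of it and the grasp point (between the pads) lies 5 mm behind it; z points along the fingers, y is the direction in which the jaws open and shut (so a half turn about z gives the same grasp; the last joint's range is limited). The gripper opens to 93 mm and grips with 3 to 60 N. Pads are 15 mm wide; open, the fingers measure 128 mm over their backs; the gripper's body (75 mm by 188 mm) begins 65 mm behind the grasp point.
Start: joints at [1.239, 0.13, 1.488, -0, 1.523, -0.085], TCP at [0.147, 0.582, 0.233] pointing down, gripper open.
Joint ranges: [-2.96, 2.96], [-0.89, 2.26], [0.02, 2.5], [-1.34, 4.48], [0, 2.73], [-2.66, 2.66]. Speed limits (rad/s): [2.39, 2.39, 2.79, 3.14, 3.14, 3.14].

INTERFACE

Orientations are given as a rotation vector (axis times angle).
In Python, from plant import robot gives the robot as it stands.
- The arm moves only by the tool step_arm, never from a script. Its argument "targets" is a list of rows, each an object of numbers: "tx", "ty", "tz": the shift along the tool's x, y, z in mm; "ax", "ay", "az": the turn, a rotation vector about the tool's x, y, z in rad; "grip": the closure in counts, from 0 (fully open) to 255 (shut). In form: [{"tx": .., "ty": .., "tz": .., "ax": .., "ay": .., "az": .., "grip": ..}, ...]. A call has 1 to 20 rows; each row shifts and turns the commanded pose from where the row before left it, along the tool's axes as they then stand; what a row does not reach is not made up. A row lasts 1/10 s, in which the tool goes at most 50 mm and 8.59 degrees, less where a joint would pass 70% of its speed; a pose out of reach is approached as far as the arm can. A call with a gripper value outside its range is refused whole. The fingers move at their own pace and stop on an object; "squeeze" is the grip in N (left out, the last holds). Time passes only in rows, so rows that do not move let the fingers close. It gives the time, the measured TCP pose, the force and the opening at its end, in the units of the state.
- robot.read_state(): the state, without advancing time (a new reading comes with each control period).
- robot.read_camera(name): name is "scene" or "top"; returns a dict with "frame" (480x640x3 uint8, blue, green, red), "fx", "fy", "cx", "cy" (pixels), "R" (3x3) and "t" (3): a world point X has camera coordinates R X + t. Camera axes: x right, y down, z forward; pixel columns grow to the right and rows downward; lengths in m; the calibration is good to about 2 mm. A picture is of the moment at which its call begins. There is no depth.
- robot.close_job(): hands the job in, once; it reports no verdict.
The state is a dict: "t": time; "q": joint angles; "dq": joint speeds; "joint_torque": joint torques, N m; "tool_pos": TCP position; "orientation": TCP orientation; "force": force on the tool from outside, world axes, zero at the start; "wrist_torque": the same for the moment, N m; "opening": finger opening in m.
Only numpy, scipy, OpenCV 4.12 (cv2) and the standard library are available. Lean on these libraries where they do the work, as an engineer would, in place of code of your own. Each camera call takes 0.05 s, during which the arm holds its last target.

## Working session

There is one attempt and no reset: what is moved stays moved. The work goes in short steps, Python scripts to look and compute and a tool call to move; the robot and the scene stay as the last step left them, time stands still between calls to the robot, and variables do not carry over. Pictures are saved under pics/ and viewed, and the job is handed in when it is done.

Besides the shell and the picture viewer there is one more tool, called after "Emit:" as name(argument=value, ...) on one line, values as JSON. step_arm: Moves the arm, as the interface text tells. Its arguments: {"type":"object","properties":{"targets":{"type":"array"},"squeeze":{"type":"number"}},"required":["targets"]}

```bash
mkdir -p pics; ls; python3 - <<'E'
from plant import robot
import cv2,pickle
s=robot.read_state();print(s)
d={}
for n in("scene","top"):
    c=robot.read_camera(n);d[n]=c;cv2.imwrite(f"pics/{n}0.png",c["frame"]);print(n,c["fx"],c["fy"],c["cx"],c["cy"],c["R"],c["t"])
pickle.dump(d,open("c0.pkl","wb"))
E
```

```text
pics
{'t': 0.0, 'q': array([ 1.23861636e+00,  1.31146620e-01,  1.48927276e+00,  4.93591229e-06,
        1.52300985e+00, -8.54371671e-02]), 'dq': array([ 1.30349502e-03, -9.96916334e-04,  6.73475120e-04,  1.12637097e-05,
       -6.17596683e-04, -1.50558251e-03]), 'joint_torque': array([ 6.33755262e-04, -5.59807241e+01, -4.91780734e+01,  7.69659667e-02,
        3.48845765e-02, -1.69011610e-04]), 'tool_pos': array([0.14636754, 0.58131028, 0.2315997 ]), 'orientation': array([-3.86553012e-01, -3.11733075e+00,  2.82027144e-03]), 'force': array([-0.76746837,  0.24792875,  0.40579955]), 'wrist_torque': array([ 0.01464146, -0.06529321,  0.04082192]), 'opening': 0.09292731462586551}
scene 582.1552465859086 582.1552465859086 324.5484406570987 231.8093142012768 [[ 0.31166321  0.95012757  0.01111926]
 [ 0.80063843 -0.25628951 -0.54156605]
 [-0.51170709  0.17768872 -0.84058466]] [-0.16007488 -0.41485552  1.34644239]
top 616.3926155652674 616.3926155652674 315.1412362882275 241.9343913788286 [[ 0.02245068 -0.99935403 -0.02806231]
 [-0.99167356 -0.01870035 -0.12741208]
 [ 0.126805    0.03068914 -0.99145281]] [-0.02448675  0.56504616  1.01303745]
```

View pics/scene0.png

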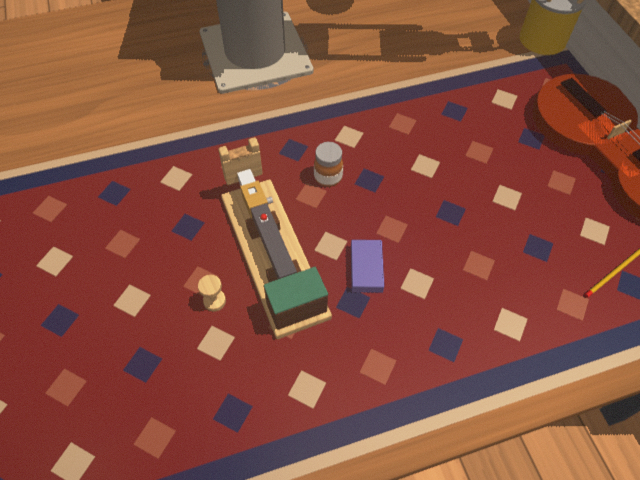

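View pics/top0.png

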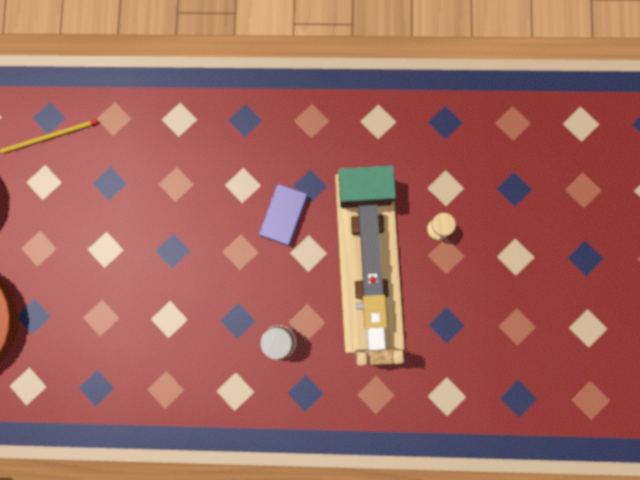

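The scene view shows the cradle with its neck rest towards the robot. The red button is near (264,216) in scene and (373,279) in top; the jar, box and spool stand well to the sides. Next I measure.

```bash
cat > h.py <<'E'
import numpy as np,cv2,pickle
def ray(c,u,v):
    R=np.array(c["R"]);t=np.array(c["t"]);o=-R.T@t
    d=R.T@np.array([(u-c["cx"])/c["fx"],(v-c["cy"])/c["fy"],1.]);return o,d/np.linalg.norm(d)
def onz(c,u,v,z):
    o,d=ray(c,u,v);return o+d*(z-o[2])/d[2]
def tri(c1,p1,c2,p2):
    o1,d1=ray(c1,*p1);o2,d2=ray(c2,*p2)
    s=np.linalg.lstsq(np.c_[d1,-d2],o2-o1,rcond=None)[0]
    a=o1+s[0]*d1;b=o2+s[1]*d2;return (a+b)/2,np.linalg.norm(a-b)
def proj(c,X):
    p=np.array(c["R"])@X+np.array(c["t"]);return c["fx"]*p[0]/p[2]+c["cx"],c["fy"]*p[1]/p[2]+c["cy"]
def red(c,box):
    x0,y0,x1,y1=box;f=c["frame"][y0:y1,x0:x1]
    h=cv2.cvtColor(f,cv2.COLOR_BGR2HSV)
    m=((h[...,0]<8)|(h[...,0]>172))&(h[...,1]>170)&(h[...,2]>130)
    return m
E
python3 - <<'E'
from h import *
d=pickle.load(open("c0.pkl","rb"))
a=d["top"]["frame"][155:375,325:415];b=d["scene"]["frame"][130:330,195:335]
cv2.imwrite("pics/z1.png",cv2.resize(a[90:],None,fx=6,fy=4.6*6/4.6,interpolation=cv2.INTER_NEAREST)[:600])
cv2.imwrite("pics/z2.png",cv2.resize(b[:100],None,fx=5.7,fy=5.7,interpolation=cv2.INTER_NEAREST))
for n,box in(("top",(362,268,385,290)),("scene",(255,206,275,226))):
    m=red(d[n],box);ys,xs=np.nonzero(m);print(n,len(xs),xs.mean()+box[0],ys.mean()+box[1])
# tube direction: dark steel mask in top
f=d["top"]["frame"];h=cv2.cvtColor(f,cv2.COLOR_BGR2HSV)
print(h[240,370],h[185,365],h[310,375],h[318,375],h[340,376])
for y in range(210,300,10):
    print(y,[tuple(int(k) for k in h[y,x]) for x in range(354,392,4)])
E
```

```text
top 12 372.5 279.5
scene 25 263.24 216.2
[143   9 120] [ 76  88 150] [ 21 130 219] [ 15   6 249] [ 15   6 250]
210 [(18, 106, 140), (13, 54, 117), (144, 11, 118), (150, 7, 116), (143, 9, 118), (150, 9, 114), (17, 88, 145), (17, 103, 151), (18, 106, 154), (18, 106, 152)]
220 [(12, 144, 119), (8, 95, 107), (160, 7, 117), (143, 9, 117), (158, 9, 117), (150, 7, 117), (4, 42, 91), (11, 142, 70), (18, 105, 153), (18, 88, 231)]
230 [(11, 142, 126), (10, 130, 114), (150, 11, 117), (140, 7, 117), (144, 11, 118), (132, 11, 119), (175, 15, 100), (12, 141, 65), (18, 108, 149), (18, 89, 230)]
240 [(19, 88, 230), (19, 92, 221), (165, 9, 118), (144, 11, 121), (143, 9, 120), (143, 9, 120), (8, 24, 126), (17, 104, 145), (18, 104, 147), (18, 88, 225)]
250 [(18, 88, 232), (19, 91, 222), (176, 17, 119), (158, 9, 120), (150, 9, 119), (144, 11, 120), (174, 10, 124), (17, 99, 147), (17, 105, 148), (18, 95, 207)]
260 [(18, 89, 236), (19, 90, 223), (10, 45, 131), (141, 15, 119), (150, 11, 119), (144, 11, 118), (156, 11, 120), (18, 101, 146), (17, 103, 149), (19, 98, 202)]
270 [(19, 88, 236), (19, 88, 225), (15, 70, 157), (140, 6, 120), (158, 9, 119), (158, 9, 118), (150, 8, 121), (17, 90, 145), (17, 101, 151), (18, 110, 151)]
280 [(18, 91, 224), (17, 102, 190), (15, 81, 136), (144, 10, 122), (1, 131, 201), (1, 172, 181), (173, 8, 135), (2, 42, 91), (10, 122, 90), (18, 105, 168)]
290 [(19, 95, 207), (10, 146, 117), (9, 106, 108), (150, 7, 117), (156, 11, 118), (150, 13, 119), (144, 11, 121), (171, 18, 101), (11, 151, 64), (17, 106, 145)]
```

View pics/z1.png

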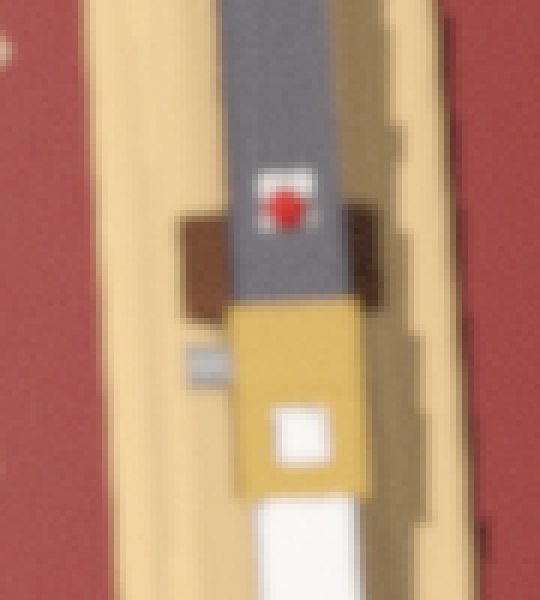

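View pics/z2.png

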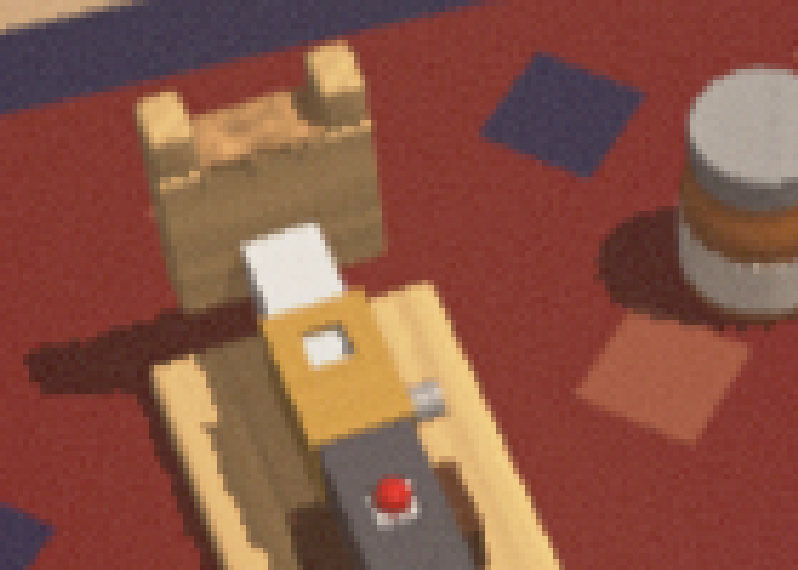

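Zoomed, the top view shows the button at (372.6,279.4), its hole centred near (372.7,278.2), and the collar hole near (375.1,317.4). In the scene view the rest stands at about (220-262,140-183).

```bash
python3 - <<'E'
from h import *
d=pickle.load(open("c0.pkl","rb"));T=d["top"];S=d["scene"]
# refined red blobs
for n,c,box in(("top",T,(362,268,385,290)),("scene",S,(255,206,275,226))):
    x0,y0,x1,y1=box;f=c["frame"][y0:y1,x0:x1].astype(int)
    w=np.clip(f[...,2]-np.maximum(f[...,1],f[...,0])-50,0,None)*1.
    w[w<20]=0
    ys,xs=np.nonzero(w);ww=w[ys,xs];p=((xs*ww).sum()/ww.sum()+x0,(ys*ww).sum()/ww.sum()+y0);print(n,p,onz(c,*p,.0785))
    if n=="top":pt=p
    else: ps=p
print("tri btn",tri(T,pt,S,ps))
# steel edges in top
h=cv2.cvtColor(T["frame"],cv2.COLOR_BGR2HSV)
L=[];Rr=[]
for y in list(range(238,276)):
    row=h[y,345:400];m=(row[:,1]<35)
    xs=np.nonzero(m)[0]+345
    L.append(onz(T,xs.min()-.5,y,.074));Rr.append(onz(T,xs.max()+.5,y,.074))
L=np.array(L);Rr=np.array(Rr)
for e in(L,Rr):
    vx,vy,a,b=cv2.fitLine(e[:,:2].astype(np.float32),cv2.DIST_HUBER,0,.01,.01).ravel();print("edge dir",np.degrees(np.arctan2(vy,vx)),a,b)
print("width",np.linalg.norm(L-Rr,axis=1).mean())
# white hole squares
for n,c,box,z in(("top hole2",T,(366,308,384,327),.073),("scene hole2",S,(243,182,261,198),.073)):
    x0,y0,x1,y1=box;hh=cv2.cvtColor(c["frame"][y0:y1,x0:x1],cv2.COLOR_BGR2HSV)
    m=(hh[...,1]<60)&(hh[...,2]>190);ys,xs=np.nonzero(m);print(n,len(xs),xs.mean()+x0,ys.mean()+y0,onz(c,xs.mean()+x0,ys.mean()+y0,.0735))
# board bottom/corner not needed; rest top in scene:
Z=lambda u,v:(u/5.7+195-.5,v/5.7+130-.5)
for nm,p in(("horn tops",[(160,102),(335,55)]),):
    for q in p: print(nm,Z(*q),onz(S,*Z(*q),.130))
print("notch floor",onz(S,*Z(250,135),.112))
for nm,u,v,z in(("jar",278,342,.075),("box",284,214,.024),("spool",443,225,.064)): print(nm,onz(T,u,v,z))
E
```

```text
top (np.float64(372.12580081537567), np.float64(279.2440302853815)) [ 0.500974   -0.10753828  0.0785    ]
scene (np.float64(263.60076045627375), np.float64(216.14955640050698)) [ 0.50294281 -0.1080363   0.0785    ]
tri btn (array([ 0.50114838, -0.10773449,  0.07586554]), np.float64(6.33167404269936e-05))
edge dir 3.5536973 0.52663076 -0.091583885
edge dir 4.324594 0.52719814 -0.120161645
width 0.02842038581636945
top hole2 82 374.8292682926829 316.9878048780488 [ 0.44060224 -0.11284566  0.0735    ]
scene hole2 46 249.41304347826087 187.82608695652175 [ 0.4323766  -0.11586771  0.0735    ]
horn tops (222.5701754385965, 147.39473684210526) [ 0.37531345 -0.14412048  0.13      ]
horn tops (253.2719298245614, 139.14912280701753) [ 0.37296478 -0.08819635  0.13      ]
notch floor [ 0.38095063 -0.11925271  0.112     ]
jar [0.39723939 0.04202778 0.075     ]
box [0.61473286 0.04265111 0.024     ]
spool [ 0.59400003 -0.2242614   0.064     ]
```

Emit:
step_arm(targets=[{"tx":-30.1,"ty":-34.2,"grip":255},{"tx":-30.1,"ty":-34.2,"grip":255},{"tx":-30.1,"ty":-34.2,"grip":255},{"tx":-30.1,"ty":-34.2,"grip":255},{"tx":-30.1,"ty":-34.2,"grip":255},{"tx":-30.1,"ty":-34.2,"grip":255},{"tx":-30.1,"ty":-34.2,"grip":255},{"tx":-30.1,"ty":-34.2,"grip":255},{"tx":-30.1,"ty":-34.2,"grip":255},{"tx":-30.1,"ty":-34.2,"grip":255},{"tx":-30.1,"ty":-34.2,"grip":255},{"tx":-30.1,"ty":-34.2,"grip":255},{"tx":-30.1,"ty":-34.2,"grip":255},{"tx":-30.1,"ty":-34.2,"grip":255},{"tx":-30.1,"ty":-34.2,"grip":255},{"tx":-30.1,"ty":-34.2,"grip":255},{"tx":-30.1,"ty":-34.2,"grip":255}])

```text
schema error: expected keys tx, ty, tz, ax, ay, az, grip
```

Emit:
step_arm(targets=[{"az":0.139,"grip":255},{"az":0.139,"grip":255},{"az":0.139,"grip":255},{"az":0.139,"grip":255},{"az":0.139,"grip":255},{"az":0.139,"grip":255},{"az":0.139,"grip":255},{"az":0.139,"grip":255},{"az":0.139,"grip":255},{"tz":0,"grip":255}])

```text
schema error: expected keys tx, ty, tz, ax, ay, az, grip
```

```bash
cat >> h.py <<'E'
from scipy.spatial.transform import Rotation as Ro
def st(robot):
    s=robot.read_state();M=Ro.from_rotvec(s["orientation"]).as_matrix()
    print("t",round(s["t"],2),"q",s["q"].round(3),"p",s["tool_pos"].round(4),"yaw_y",np.degrees(np.arctan2(M[1,1],M[0,1])).round(2),"zax",M[:,2].round(4),"F",s["force"].round(2),"op",round(s["opening"],4));return s,M
E
python3 - <<'E'
from plant import robot
from h import *
s,M=st(robot)
t=np.array([.501,-.1077,s["tool_pos"][2]])-s["tool_pos"];print((M.T@t*1000).round(1))
E
```

```text
t 0.1 q [ 1.239  0.131  1.489 -0.     1.523 -0.085] p [0.1464 0.5814 0.2317] yaw_y 75.86 zax [-5.0e-04 -1.6e-03 -1.0e+00] F [-0.62  0.24  0.23] op 0.0928
[-512.2 -581.6    0.9]
```

All keys are required.

Emit:
step_arm(targets=[{"tx":-30.1,"ty":-34.2,"tz":0,"ax":0,"ay":0,"az":0,"grip":255},{"tx":-30.1,"ty":-34.2,"tz":0,"ax":0,"ay":0,"az":0,"grip":255},{"tx":-30.1,"ty":-34.2,"tz":0,"ax":0,"ay":0,"az":0,"grip":255},{"tx":-30.1,"ty":-34.2,"tz":0,"ax":0,"ay":0,"az":0,"grip":255},{"tx":-30.1,"ty":-34.2,"tz":0,"ax":0,"ay":0,"az":0,"grip":255},{"tx":-30.1,"ty":-34.2,"tz":0,"ax":0,"ay":0,"az":0,"grip":255},{"tx":-30.1,"ty":-34.2,"tz":0,"ax":0,"ay":0,"az":0,"grip":255},{"tx":-30.1,"ty":-34.2,"tz":0,"ax":0,"ay":0,"az":0,"grip":255},{"tx":-30.1,"ty":-34.2,"tz":0,"ax":0,"ay":0,"az":0,"grip":255},{"tx":-30.1,"ty":-34.2,"tz":0,"ax":0,"ay":0,"az":0,"grip":255},{"tx":-30.1,"ty":-34.2,"tz":0,"ax":0,"ay":0,"az":0,"grip":255},{"tx":-30.1,"ty":-34.2,"tz":0,"ax":0,"ay":0,"az":0,"grip":255},{"tx":-30.1,"ty":-34.2,"tz":0,"ax":0,"ay":0,"az":0,"grip":255},{"tx":-30.1,"ty":-34.2,"tz":0,"ax":0,"ay":0,"az":0,"grip":255},{"tx":-30.1,"ty":-34.2,"tz":0,"ax":0,"ay":0,"az":0,"grip":255},{"tx":-30.1,"ty":-34.2,"tz":0,"ax":0,"ay":0,"az":0,"grip":255},{"tx":-30.1,"ty":-34.2,"tz":0,"ax":0,"ay":0,"az":0,"grip":255}])

```text
t: 1.8
tool_pos: [0.501, -0.1089, 0.2322]
orientation: [-0.387, -3.117, -0.0]
force: [0.4, -0.2, 0.4]
opening: 0.0007
```

Emit:
step_arm(targets=[{"tx":0,"ty":0,"tz":0,"ax":0,"ay":0,"az":0.139,"grip":255},{"tx":0,"ty":0,"tz":0,"ax":0,"ay":0,"az":0.139,"grip":255},{"tx":0,"ty":0,"tz":0,"ax":0,"ay":0,"az":0.139,"grip":255},{"tx":0,"ty":0,"tz":0,"ax":0,"ay":0,"az":0.139,"grip":255},{"tx":0,"ty":0,"tz":0,"ax":0,"ay":0,"az":0.139,"grip":255},{"tx":0,"ty":0,"tz":0,"ax":0,"ay":0,"az":0.139,"grip":255},{"tx":0,"ty":0,"tz":0,"ax":0,"ay":0,"az":0.139,"grip":255},{"tx":0,"ty":0,"tz":0,"ax":0,"ay":0,"az":0.139,"grip":255},{"tx":0,"ty":0,"tz":0,"ax":0,"ay":0,"az":0.139,"grip":255},{"tx":0,"ty":0,"tz":0,"ax":0,"ay":0,"az":0,"grip":255}])

```text
t: 2.8
tool_pos: [0.5004, -0.1069, 0.2322]
orientation: [-2.141, -2.298, 0.001]
force: [0.9, -0.1, -0.1]
opening: 0.0004
```

```bash
python3 - <<'E'
from plant import robot
from h import *
s,M=st(robot)
t=np.array([.501,-.1077,s["tool_pos"][2]])-s["tool_pos"];print((M.T@t*1000).round(1))
E
```

```text
t 2.8 q [-0.311 -0.109  1.73  -0.     1.521 -0.381] p [ 0.5004 -0.1069  0.2322] yaw_y 4.05 zax [-8.e-04  2.e-04 -1.e+00] F [ 0.89 -0.08 -0.14] op 0.0004
[-0.9  0.5 -0. ]
```

Emit:
step_arm(targets=[{"tx":0,"ty":0,"tz":25,"ax":0,"ay":0,"az":0,"grip":255},{"tx":0,"ty":0,"tz":35,"ax":0,"ay":0,"az":0,"grip":255},{"tx":0,"ty":0,"tz":35,"ax":0,"ay":0,"az":0,"grip":255},{"tx":0,"ty":0,"tz":25,"ax":0,"ay":0,"az":0,"grip":255},{"tx":-1,"ty":0.5,"tz":8,"ax":0,"ay":0,"az":0,"grip":255}])

```text
t: 3.3
tool_pos: [0.4988, -0.1071, 0.1011]
orientation: [-2.131, -2.301, 0.004]
force: [-1.1, 0.1, 0.0]
opening: 0.0005
```

```bash
python3 - <<'E'
from plant import robot
from h import *
c=robot.read_camera("scene");cv2.imwrite("pics/s1.png",cv2.resize(c["frame"][110:260,170:370],None,fx=4,fy=4))
st(robot)
E
```

```text
t 3.35 q [-0.312 -0.002  1.872 -0.     1.276 -0.388] p [ 0.4993 -0.1074  0.1015] yaw_y 4.36 zax [-0.0048  0.0015 -1.    ] F [-0.82  0.1  -0.48] op 0.0002
```

View pics/s1.png

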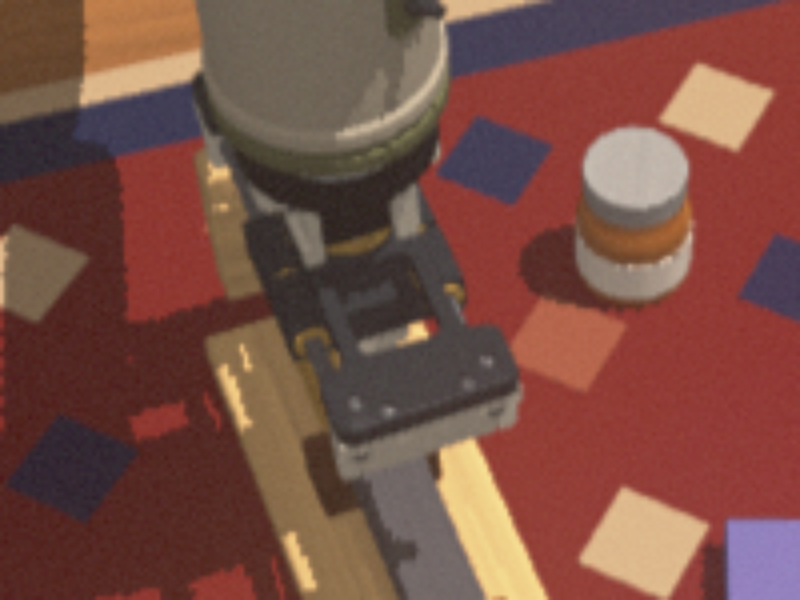

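The gripper stands closed over the button, and the jar is untouched. I press slowly.

Emit:
step_arm(targets=[{"tx":0,"ty":-1,"tz":2,"ax":0,"ay":0,"az":0,"grip":255},{"tx":0,"ty":0,"tz":2,"ax":0,"ay":0,"az":0,"grip":255},{"tx":0,"ty":0,"tz":2,"ax":0,"ay":0,"az":0,"grip":255},{"tx":0,"ty":0,"tz":1,"ax":0,"ay":0,"az":0,"grip":255},{"tx":0,"ty":0,"tz":1,"ax":0,"ay":0,"az":0,"grip":255},{"tx":0,"ty":0,"tz":1,"ax":0,"ay":0,"az":0,"grip":255},{"tx":0,"ty":0,"tz":1,"ax":0,"ay":0,"az":0,"grip":255}])

```text
t: 4.05
tool_pos: [0.5004, -0.108, 0.0947]
orientation: [2.139, 2.301, 0.0]
force: [-1.2, -0.1, 0.1]
opening: 0.0004
```

Emit:
step_arm(targets=[{"tx":0,"ty":0,"tz":1,"ax":0,"ay":0,"az":0,"grip":255},{"tx":0,"ty":0,"tz":1,"ax":0,"ay":0,"az":0,"grip":255},{"tx":0,"ty":0,"tz":1,"ax":0,"ay":0,"az":0,"grip":255},{"tx":0,"ty":0,"tz":1,"ax":0,"ay":0,"az":0,"grip":255}])

```text
t: 4.45
tool_pos: [0.5005, -0.108, 0.0914]
orientation: [2.139, 2.301, 0.0]
force: [-2.9, 0.8, 5.3]
opening: -0.0001
```

Emit:
step_arm(targets=[{"tx":0,"ty":0,"tz":0.5,"ax":0,"ay":0,"az":0,"grip":255},{"tx":0,"ty":0,"tz":0.5,"ax":0,"ay":0,"az":0,"grip":255},{"tx":0,"ty":0,"tz":0,"ax":0,"ay":0,"az":0,"grip":255}])

```text
t: 4.75
tool_pos: [0.5001, -0.108, 0.0895]
orientation: [-2.139, -2.301, 0.0]
force: [-1.6, -0.3, 2.3]
opening: 0.001
```

Emit:
step_arm(targets=[{"tx":0,"ty":0,"tz":0.5,"ax":0,"ay":0,"az":0,"grip":255},{"tx":0,"ty":0,"tz":0.5,"ax":0,"ay":0,"az":0,"grip":255},{"tx":0,"ty":0,"tz":0,"ax":0,"ay":0,"az":0,"grip":255}])

```text
t: 5.05
tool_pos: [0.5003, -0.1079, 0.0884]
orientation: [-2.139, -2.301, -0.0]
force: [0.6, -0.3, -0.6]
opening: 0.0005
```

Emit:
step_arm(targets=[{"tx":0,"ty":0,"tz":0.5,"ax":0,"ay":0,"az":0,"grip":255},{"tx":0,"ty":0,"tz":0,"ax":0,"ay":0,"az":0,"grip":255}])

```text
t: 5.25
tool_pos: [0.5004, -0.108, 0.0883]
orientation: [2.139, 2.301, 0.0]
force: [-1.9, 1.0, 3.3]
opening: 0.0004
```

```bash
python3 - <<'E'
from plant import robot
from h import *
d=pickle.load(open("c0.pkl","rb"))
c=robot.read_camera("scene");c2=robot.read_camera("top")
f=lambda i:cv2.resize(i[120:270,190:290],None,fx=4,fy=4)
cv2.imwrite("pics/s2.png",np.hstack([f(d["scene"]["frame"]),f(c["frame"])]))
g=lambda i:cv2.resize(i[250:400,330:430],None,fx=4,fy=4)
cv2.imwrite("pics/t2.png",np.hstack([g(d["top"]["frame"]),g(c2["frame"])]))
st(robot)
E
```

```text
t 5.35 q [-0.313  0.013  1.884  0.     1.245 -0.386] p [ 0.5004 -0.108   0.0883] yaw_y 4.18 zax [ 2.e-04  0.e+00 -1.e+00] F [0.18 0.54 1.77] op 0.0002
```

View pics/s2.png

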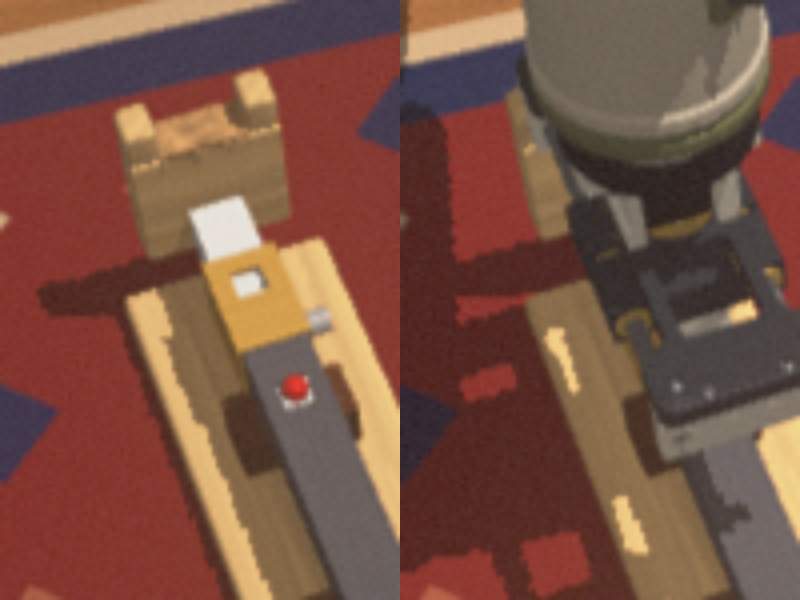

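View pics/t2.png

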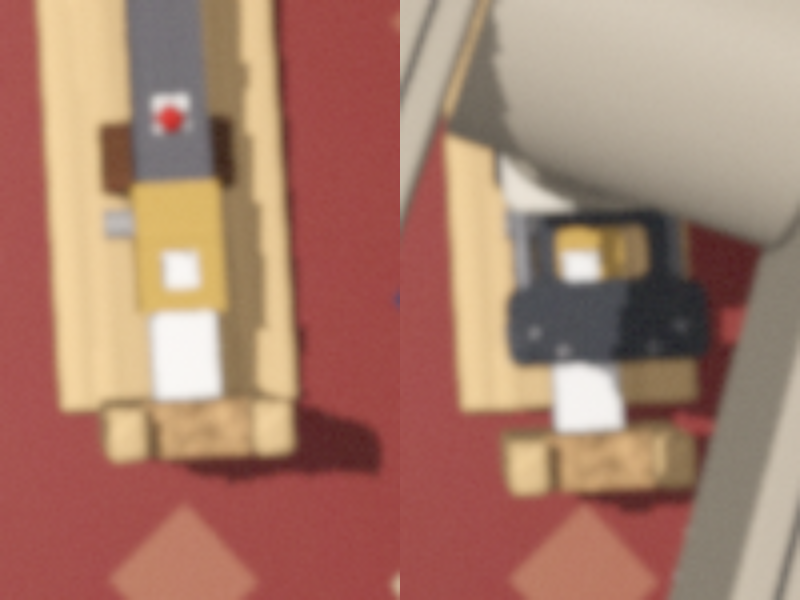

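The top view shows the rest has slipped out by about 8 px (12 mm), with the fingertip on the tube. I lift and move over the rest.

Emit:
step_arm(targets=[{"tx":0,"ty":0,"tz":-10,"ax":0,"ay":0,"az":0,"grip":255},{"tx":0,"ty":0,"tz":-30,"ax":0,"ay":0,"az":0,"grip":255},{"tx":0,"ty":0,"tz":-40,"ax":0,"ay":0,"az":0,"grip":255},{"tx":0,"ty":0,"tz":-20,"ax":0,"ay":0,"az":0,"grip":255},{"tx":0,"ty":25,"tz":0,"ax":0,"ay":0,"az":0,"grip":90},{"tx":0,"ty":40,"tz":0,"ax":0,"ay":0,"az":0,"grip":90},{"tx":0,"ty":40,"tz":0,"ax":0,"ay":0,"az":0,"grip":90},{"tx":0,"ty":25,"tz":0,"ax":0,"ay":0,"az":0,"grip":90},{"tx":0,"ty":0,"tz":0,"ax":0,"ay":0,"az":0,"grip":90}])

```text
t: 6.25
tool_pos: [0.6321, -0.0981, 0.1878]
orientation: [2.138, 2.302, 0.001]
force: [-0.9, -0.6, 0.6]
opening: 0.0361
```

```bash
python3 - <<'E'
from plant import robot
from h import *
st(robot)
c=robot.read_camera("scene");c2=robot.read_camera("top")
pickle.dump({"scene":c,"top":c2},open("c3.pkl","wb"))
cv2.imwrite("pics/s3.png",cv2.resize(c["frame"][100:250,180:380],None,fx=4,fy=4))
cv2.imwrite("pics/t3.png",cv2.resize(c2["frame"][250:400,300:500],None,fx=4,fy=4))
E
```

```text
t 6.25 q [-0.234  0.259  1.425  0.     1.457 -0.308] p [ 0.6321 -0.0981  0.1878] yaw_y 4.23 zax [ 4.e-04  2.e-04 -1.e+00] F [-0.87 -0.63  0.58] op 0.0361
```

View pics/s3.png

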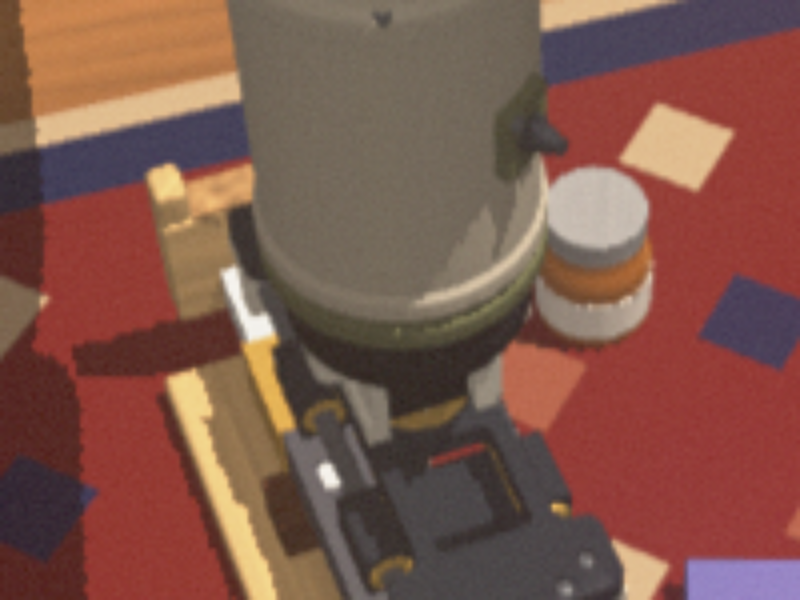

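View pics/t3.png

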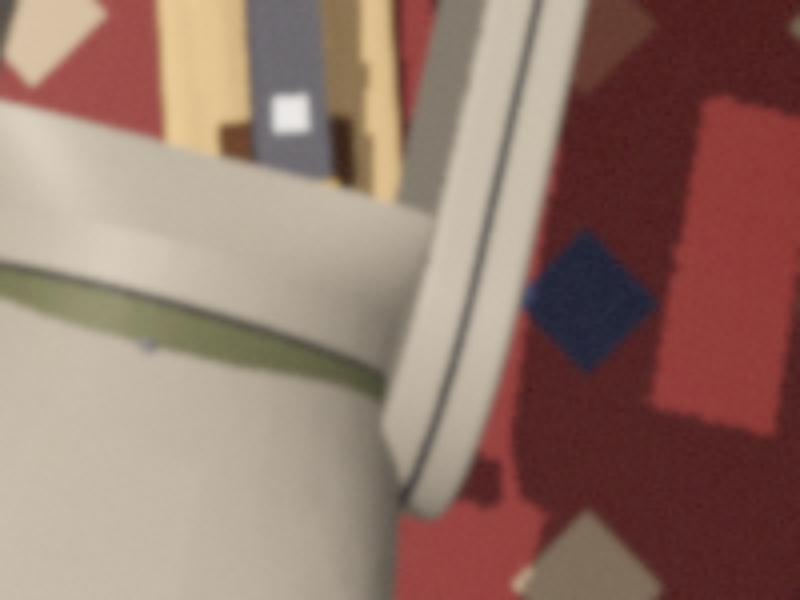

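The view shows I had the sign of ty wrong, so the tool went inwards. It touched nothing: the force is about 0, and the first hole at (372,278) is now empty. I work out the rest's position.

```bash
python3 - <<'E'
from plant import robot
from h import *
d=pickle.load(open("c3.pkl","rb"));T=d["top"]
for l,r,y1,y0 in(((128),(275),(433),(430)),((128),(275),463,460)):
    a=onz(T,330+l/4-.4,250+y1/4-.4,.13);b=onz(T,330+r/4-.4,250+y0/4-.4,.13);m=(a+b)/2;print(a,b,m)
s,M=st(robot)
print("to rest tool mm",(M.T@(m-s["tool_pos"])*1000).round(1))
f=T["frame"][272:285,362:382];h=cv2.cvtColor(f,cv2.COLOR_BGR2HSV);mm=(h[...,1]<40)&(h[...,2]>190);ys,xs=np.nonzero(mm);p=(xs.mean()+362,ys.mean()+272);print(p);H=onz(T,*p,.0725);print("hole1",H)
print("hole2-hole1",np.linalg.norm(H-onz(T,374.83,316.99,.073)))
E
```

```text
[ 0.37853556 -0.0897448   0.13      ] [ 0.38097779 -0.14495025  0.13      ] [ 0.37975667 -0.11734752  0.13      ]
[ 0.3674203  -0.08988787  0.13      ] [ 0.36987535 -0.14500925  0.13      ] [ 0.36864782 -0.11744856  0.13      ]
t 6.35 q [-0.235  0.254  1.43  -0.     1.458 -0.309] p [ 0.6299 -0.0984  0.188 ] yaw_y 4.21 zax [-9.e-04  1.e-04 -1.e+00] F [ 0.16  0.72 -0.44] op 0.0441
to rest tool mm [ 2.000e-01 -2.619e+02  5.820e+01]
(np.float64(372.05263157894734), np.float64(277.9605263157895))
hole1 [ 0.50347067 -0.10777365  0.0725    ]
hole2-hole1 0.06307691398601781
```

```bash
python3 - <<'E'
import numpy as np
from scipy.optimize import least_squares
D=[(.131,1.489,.1464,.5813,.2317),(-.109,1.73,.5004,-.1069,.2322),(.013,1.884,.5004,-.108,.0883),(.254,1.43,.6299,-.0984,.188)]
D=np.array(D);r=np.sqrt(D[:,2]**2+D[:,3]**2-.051**2);z=D[:,4]
f=lambda p,q2,q3:(p[0]+p[2]*np.sin(q2)+p[3]*np.sin(q2+q3+p[4]),p[1]+p[2]*np.cos(q2)+p[3]*np.cos(q2+q3+p[4]))
e=lambda p:np.r_[f(p,D[:,0],D[:,1])[0]-r,f(p,D[:,0],D[:,1])[1]-z]
s=least_squares(e,[0,.1,.4,.4,0]);print(s.x,e(s.x))
for R in(.387,.345,.337):
    for zz in(.188,.095):
        rr=np.sqrt(R*R-.051**2)
        q=least_squares(lambda q:np.array(f(s.x,*q))-[rr,zz],[-.2,2.2]).x;print(R,zz,q,"q5",np.pi-q.sum())
E
```

```text
[ 0.00125724 -0.04730815  0.36912547  0.55488147  0.10817607] [ 2.19837121e-04 -1.04342895e-04  3.07937729e-05 -1.46287999e-04
 -1.24893156e-05 -8.83350789e-05 -3.45289349e-05  1.35353329e-04]
0.387 0.188 [-0.4612267   2.09635303] q5 1.5064663284029502
0.387 0.095 [-0.37350237  2.20750375] q5 1.307591267655889
0.345 0.188 [-0.60775905  2.19272464] q5 1.556627068419587
0.345 0.095 [-0.52848923  2.31473854] q5 1.355343342544384
0.337 0.188 [-0.63721616  2.21067849] q5 1.5681303291339175
0.337 0.095 [-0.56049033  2.33513181] q5 1.366951179657196
```

Reach at the final position is well within joint ranges. I move over the rest.

Emit:
step_arm(targets=[{"tx":0,"ty":-20,"tz":0,"ax":0,"ay":0,"az":0,"grip":90},{"tx":0,"ty":-40,"tz":0,"ax":0,"ay":0,"az":0,"grip":90},{"tx":0,"ty":-40,"tz":0,"ax":0,"ay":0,"az":0,"grip":90},{"tx":0,"ty":-40,"tz":0,"ax":0,"ay":0,"az":0,"grip":90},{"tx":0,"ty":-40,"tz":0,"ax":0,"ay":0,"az":0,"grip":90},{"tx":0,"ty":-40,"tz":0,"ax":0,"ay":0,"az":0,"grip":90},{"tx":0,"ty":-28,"tz":0,"ax":0,"ay":0,"az":0,"grip":90},{"tx":0,"ty":-14,"tz":0,"ax":0,"ay":0,"az":0,"grip":90},{"tx":0,"ty":0,"tz":0,"ax":0,"ay":0,"az":0,"grip":90}])

```text
t: 7.25
tool_pos: [0.3669, -0.1178, 0.1883]
orientation: [2.14, 2.298, 0.0]
force: [0.5, 0.5, -0.4]
opening: 0.0603
```

```bash
python3 - <<'E'
from plant import robot
from h import *
s,M=st(robot)
print((M.T@(np.array([.3686,-.1174,.095])-s["tool_pos"])*1000).round(1))
c=robot.read_camera("scene")
cv2.imwrite("pics/s4.png",cv2.resize(c["frame"][80:230,160:360],None,fx=4,fy=4))
E
```

```text
t 7.25 q [-0.444 -0.47   2.102 -0.     1.508 -0.515] p [ 0.3669 -0.1178  0.1883] yaw_y 4.09 zax [ 1.1e-03 -9.0e-04 -1.0e+00] F [ 0.54  0.46 -0.38] op 0.0603
[ 0.3  1.6 93.3]
```

View pics/s4.png

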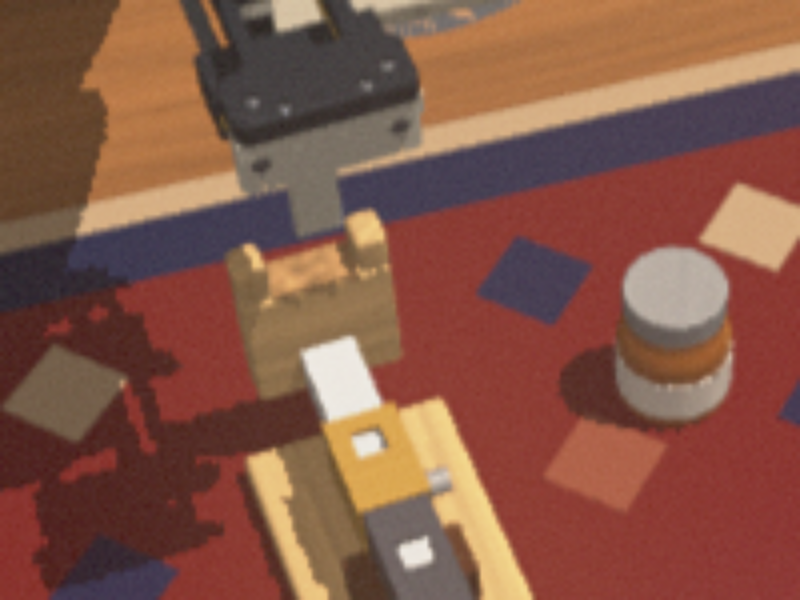

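The fingers are centred over the rest's notch, at about (315,235) in the zoom, and the jar is undisturbed. I descend.

Emit:
step_arm(targets=[{"tx":0,"ty":1,"tz":15,"ax":0,"ay":0,"az":0,"grip":90},{"tx":0,"ty":0,"tz":25,"ax":0,"ay":0,"az":0,"grip":90},{"tx":0,"ty":0,"tz":25,"ax":0,"ay":0,"az":0,"grip":90},{"tx":0,"ty":0,"tz":18,"ax":0,"ay":0,"az":0,"grip":90},{"tx":0,"ty":0,"tz":10,"ax":0,"ay":0,"az":0,"grip":90},{"tx":0,"ty":0,"tz":0,"ax":0,"ay":0,"az":0,"grip":90}])

```text
t: 7.9
tool_pos: [0.3689, -0.117, 0.0939]
orientation: [-2.137, -2.299, 0.001]
force: [-0.0, -0.3, 0.4]
opening: 0.0601
```

```bash
python3 - <<'E'
from plant import robot
from h import *
s,M=st(robot)
c=robot.read_camera("scene")
cv2.imwrite("pics/s5.png",cv2.resize(c["frame"][80:230,160:360],None,fx=4,fy=4))
E
```

```text
t 7.9 q [-0.44  -0.369  2.206  0.     1.307 -0.513] p [ 0.3689 -0.117   0.0939] yaw_y 4.19 zax [-0.0024  0.0012 -1.    ] F [-0.03 -0.31  0.39] op 0.0601
```

View pics/s5.png

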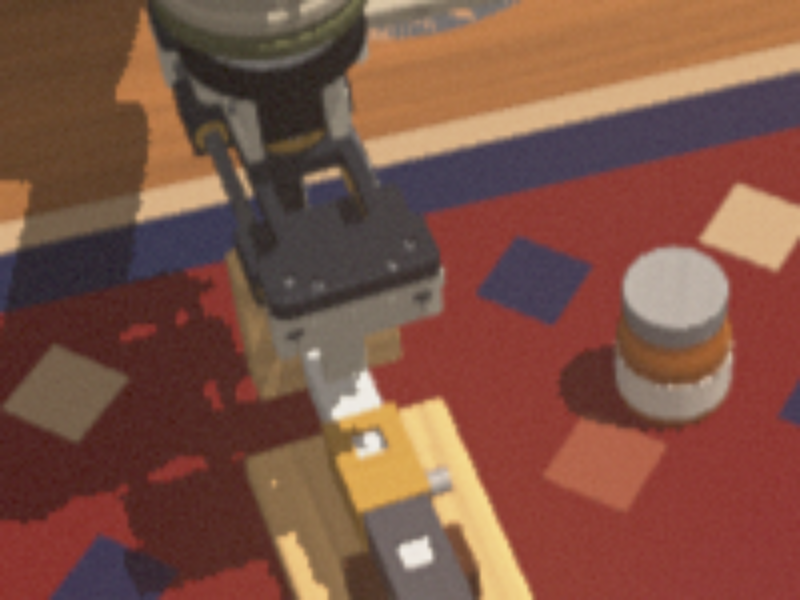

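The fingers straddle the rest with nothing else touched. I close gently.

Emit:
step_arm(squeeze=7, targets=[{"tx":0,"ty":0,"tz":0,"ax":0,"ay":0,"az":0,"grip":130},{"tx":0,"ty":0,"tz":0,"ax":0,"ay":0,"az":0,"grip":170},{"tx":0,"ty":0,"tz":0,"ax":0,"ay":0,"az":0,"grip":190},{"tx":0,"ty":0,"tz":0,"ax":0,"ay":0,"az":0,"grip":220},{"tx":0,"ty":0,"tz":0,"ax":0,"ay":0,"az":0,"grip":255},{"tx":0,"ty":0,"tz":0,"ax":0,"ay":0,"az":0,"grip":255},{"tx":0,"ty":0,"tz":0,"ax":0,"ay":0,"az":0,"grip":255}])

```text
t: 8.65
tool_pos: [0.3695, -0.1177, 0.0953]
orientation: [-2.139, -2.301, 0.001]
force: [-3.4, -0.2, 3.6]
opening: 0.0199
```

```bash
python3 - <<'E'
from plant import robot
from h import *
s,M=st(robot)
print((M.T@s["force"]).round(2))
E
```

```text
t 8.65 q [-0.44  -0.371  2.205 -0.     1.308 -0.513] p [ 0.3695 -0.1177  0.0953] yaw_y 4.18 zax [-3.e-04 -2.e-04 -1.e+00] F [-3.44 -0.22  3.58] op 0.0199
[ 0.03 -3.44 -3.57]
```

Gripped at an opening of 19.9 mm. I draw out 30 mm gently.

Emit:
step_arm(targets=[{"tx":0,"ty":-1,"tz":0,"ax":0,"ay":0,"az":0,"grip":255},{"tx":0,"ty":-2,"tz":0,"ax":0,"ay":0,"az":0,"grip":255},{"tx":0,"ty":-2,"tz":0,"ax":0,"ay":0,"az":0,"grip":255},{"tx":0,"ty":-2,"tz":0,"ax":0,"ay":0,"az":0,"grip":255},{"tx":0,"ty":-2,"tz":0,"ax":0,"ay":0,"az":0,"grip":255},{"tx":0,"ty":-1,"tz":0,"ax":0,"ay":0,"az":0,"grip":255}])

```text
t: 9.25
tool_pos: [0.3596, -0.1184, 0.0953]
orientation: [2.139, 2.301, 0.0]
force: [4.0, -0.6, -1.2]
opening: 0.0199
```

Emit:
step_arm(targets=[{"tx":0,"ty":-1.5,"tz":0,"ax":0,"ay":0,"az":0,"grip":255},{"tx":0,"ty":-1.5,"tz":0,"ax":0,"ay":0,"az":0,"grip":255},{"tx":0,"ty":-1.5,"tz":0,"ax":0,"ay":0,"az":0,"grip":255},{"tx":0,"ty":-1.5,"tz":0,"ax":0,"ay":0,"az":0,"grip":255},{"tx":0,"ty":-1.5,"tz":0,"ax":0,"ay":0,"az":0,"grip":255},{"tx":0,"ty":-1.5,"tz":0,"ax":0,"ay":0,"az":0,"grip":255},{"tx":0,"ty":-1.5,"tz":0,"ax":0,"ay":0,"az":0,"grip":255},{"tx":0,"ty":-1.5,"tz":0,"ax":0,"ay":0,"az":0,"grip":255},{"tx":0,"ty":-1.5,"tz":0,"ax":0,"ay":0,"az":0,"grip":255},{"tx":0,"ty":-1.5,"tz":0,"ax":0,"ay":0,"az":0,"grip":255},{"tx":0,"ty":-1.5,"tz":0,"ax":0,"ay":0,"az":0,"grip":255},{"tx":0,"ty":-1.5,"tz":0,"ax":0,"ay":0,"az":0,"grip":255},{"tx":-0.1,"ty":-1,"tz":0,"ax":0,"ay":0,"az":0,"grip":255}])

```text
t: 10.55
tool_pos: [0.3407, -0.1198, 0.0953]
orientation: [2.139, 2.301, 0.0]
force: [4.4, 0.1, 3.0]
opening: 0.0201
```

```bash
python3 - <<'E'
from plant import robot
from h import *
s,M=st(robot)
print((M.T@s["force"]).round(2), "ext", np.linalg.norm(s["tool_pos"][:2]-[.5034,-.1078])-.122)
c=robot.read_camera("scene")
cv2.imwrite("pics/s6.png",cv2.resize(c["frame"][80:230,160:360],None,fx=4,fy=4))
E
```

```text
t 10.55 q [-0.48  -0.468  2.274  0.     1.335 -0.553] p [ 0.3407 -0.1198  0.0953] yaw_y 4.18 zax [ 2.e-04  0.e+00 -1.e+00] F [4.39 0.1  2.98] op 0.0201
[-0.22  4.39 -2.98] ext 0.04115676912991778
```

View pics/s6.png

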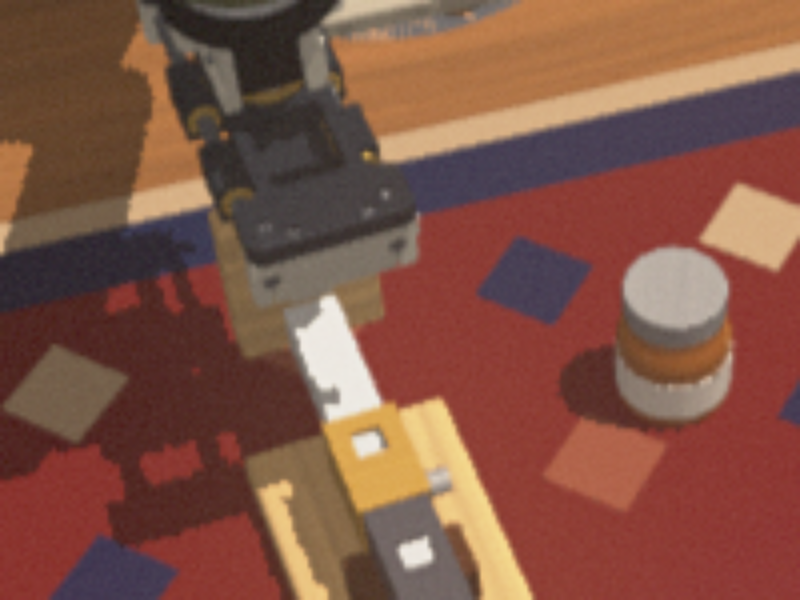

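The rest follows, and the collar hole at about (368,442) in the zoom is still empty. I continue slowly.

Emit:
step_arm(targets=[{"tx":0,"ty":-1,"tz":0,"ax":0,"ay":0,"az":0,"grip":255},{"tx":0,"ty":-1,"tz":0,"ax":0,"ay":0,"az":0,"grip":255},{"tx":0,"ty":-1,"tz":0,"ax":0,"ay":0,"az":0,"grip":255},{"tx":0,"ty":-1,"tz":0,"ax":0,"ay":0,"az":0,"grip":255},{"tx":0,"ty":-1,"tz":0,"ax":0,"ay":0,"az":0,"grip":255},{"tx":0,"ty":-1,"tz":0,"ax":0,"ay":0,"az":0,"grip":255},{"tx":-0.1,"ty":-1,"tz":0,"ax":0,"ay":0,"az":0,"grip":255},{"tx":0,"ty":-1,"tz":0,"ax":0,"ay":0,"az":0,"grip":255},{"tx":0,"ty":-1,"tz":0,"ax":0,"ay":0,"az":0,"grip":255},{"tx":0,"ty":-1,"tz":0,"ax":0,"ay":0,"az":0,"grip":255},{"tx":0,"ty":-1,"tz":0,"ax":0,"ay":0,"az":0,"grip":255},{"tx":0,"ty":-1,"tz":0,"ax":0,"ay":0,"az":0,"grip":255}])

```text
t: 11.8
tool_pos: [0.3288, -0.1206, 0.0952]
orientation: [-2.139, -2.301, -0.0]
force: [5.0, 2.0, 6.2]
opening: 0.02
```

Emit:
step_arm(targets=[{"tx":0,"ty":-0.5,"tz":0,"ax":0,"ay":0,"az":0,"grip":255},{"tx":0,"ty":-0.5,"tz":0,"ax":0,"ay":0,"az":0,"grip":255},{"tx":0,"ty":-0.5,"tz":0,"ax":0,"ay":0,"az":0,"grip":255},{"tx":0,"ty":-0.5,"tz":0,"ax":0,"ay":0,"az":0,"grip":255},{"tx":0,"ty":-0.5,"tz":0,"ax":0,"ay":0,"az":0,"grip":255},{"tx":0,"ty":-0.5,"tz":0,"ax":0,"ay":0,"az":0,"grip":255}])

```text
t: 12.4
tool_pos: [0.3257, -0.1209, 0.0952]
orientation: [-2.139, -2.301, -0.0]
force: [3.6, 1.6, 5.4]
opening: 0.02
```

```bash
cat >look.py <<'E'
from plant import robot
from h import *
import sys
s,M=st(robot)
print((M.T@s["force"]).round(2), "ext", np.linalg.norm(s["tool_pos"][:2]-[.5034,-.1078])-.122)
c=robot.read_camera("scene");x0,y0=240,175
f=c["frame"][y0:205,x0:270].astype(int);w=(f[...,2]-np.maximum(f[...,1],f[...,0])>80)
print("red px in hole",w.sum(), f[12,9])
cv2.imwrite(f"pics/{sys.argv[1]}.png",cv2.resize(c["frame"][150:220,220:300],None,fx=7,fy=7))
E
python3 look.py s7
```

```text
t 12.4 q [-0.503 -0.52   2.308  0.     1.353 -0.577] p [ 0.3257 -0.1209  0.0952] yaw_y 4.19 zax [ 0.e+00  2.e-04 -1.e+00] F [3.6  1.56 5.45] op 0.02
[ 1.3   3.7  -5.44] ext 0.05613364055179146
red px in hole 21 [ 71 146 195]
```

View pics/s7.png

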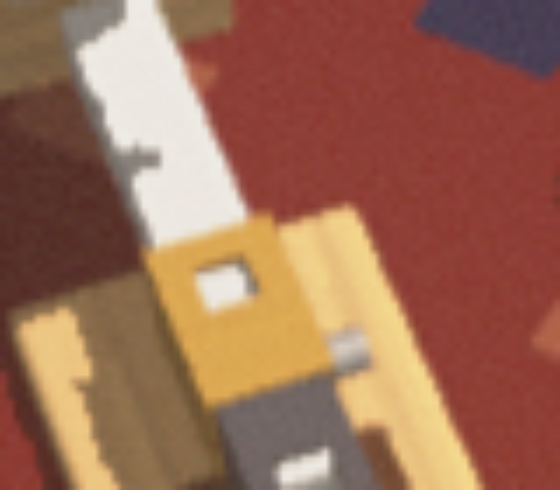

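The collar hole is still empty. I creep on, checking force every 2 mm.

Emit:
step_arm(targets=[{"tx":0,"ty":-0.5,"tz":0,"ax":0,"ay":0,"az":0,"grip":255},{"tx":-0.1,"ty":-0.5,"tz":0,"ax":0,"ay":0,"az":0,"grip":255},{"tx":0,"ty":-0.5,"tz":0,"ax":0,"ay":0,"az":0,"grip":255},{"tx":0,"ty":-0.5,"tz":0,"ax":0,"ay":0,"az":0,"grip":255}])

```text
t: 12.85
tool_pos: [0.3236, -0.121, 0.0952]
orientation: [-2.138, -2.301, -0.0]
force: [2.5, 2.7, 7.0]
opening: 0.0199
```

Emit:
step_arm(targets=[{"tx":0,"ty":-0.5,"tz":0,"ax":0,"ay":0,"az":0,"grip":255},{"tx":-0.1,"ty":-0.5,"tz":0,"ax":0,"ay":0,"az":0,"grip":255},{"tx":0,"ty":-0.5,"tz":0,"ax":0,"ay":0,"az":0,"grip":255}])

```text
t: 13.15
tool_pos: [0.3219, -0.1212, 0.0952]
orientation: [-2.138, -2.3, 0.0]
force: [0.9, 2.6, 7.5]
opening: 0.02
```

```bash
python3 look.py s8
```

```text
t 13.15 q [-0.51  -0.532  2.317  0.     1.358 -0.583] p [ 0.3219 -0.1212  0.0952] yaw_y 4.19 zax [-1.e-03  6.e-04 -1.e+00] F [0.93 2.58 7.49] op 0.02
[ 2.51  1.11 -7.49] ext 0.060029606800638124
red px in hole 32 [ 72 145 197]
```

View pics/s8.png

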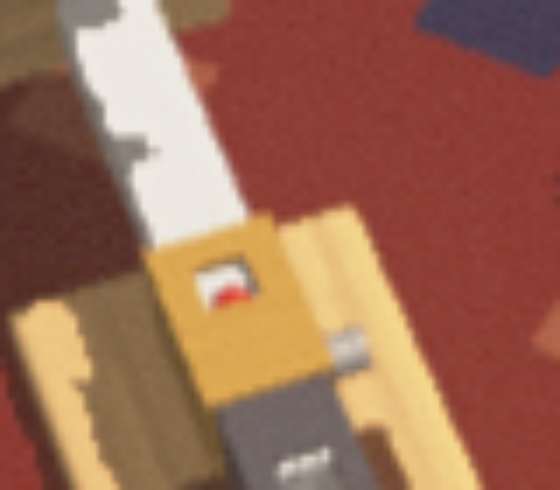

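The button is showing at the near edge of the collar hole, at about (230,297). I ease the small side and vertical preload, then creep further.

Emit:
step_arm(targets=[{"tx":0.2,"ty":-0.5,"tz":-0.4,"ax":0,"ay":0,"az":0,"grip":255},{"tx":0,"ty":-0.5,"tz":0,"ax":0,"ay":0,"az":0,"grip":255}])

```text
t: 13.4
tool_pos: [0.3205, -0.1212, 0.0952]
orientation: [-2.138, -2.3, 0.002]
force: [-0.5, 0.9, 5.4]
opening: 0.0196
```

```bash
python3 look.py s9
```

```text
t 13.4 q [-5.110e-01 -5.360e-01  2.319e+00 -1.000e-03  1.360e+00 -5.840e-01] p [ 0.3205 -0.1212  0.0952] yaw_y 4.18 zax [-1.7e-03  2.0e-04 -1.0e+00] F [-0.47  0.88  5.39] op 0.0196
[ 0.91 -0.42 -5.38] ext 0.06135801376218983
red px in hole 46 [ 71 145 195]
```

View pics/s9.png

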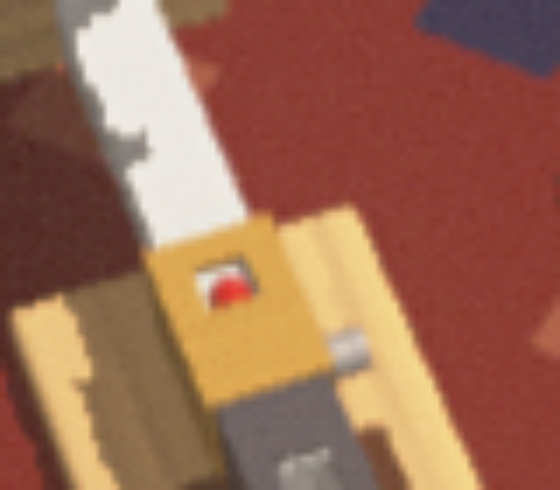

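Emit:
step_arm(targets=[{"tx":0,"ty":-0.5,"tz":-0.2,"ax":0,"ay":0,"az":0,"grip":255},{"tx":0,"ty":-0.3,"tz":0,"ax":0,"ay":0,"az":0,"grip":255}])

```text
t: 13.65
tool_pos: [0.3198, -0.1212, 0.0953]
orientation: [-2.138, -2.3, 0.001]
force: [-0.5, -0.4, 2.2]
opening: 0.0199
```

```bash
python3 look.py s10
```

```text
t 13.65 q [-0.512 -0.539  2.321 -0.     1.361 -0.585] p [ 0.3198 -0.1212  0.0953] yaw_y 4.18 zax [-1.4e-03  3.0e-04 -1.0e+00] F [-0.51 -0.37  2.2 ] op 0.0199
[-0.33 -0.54 -2.2 ] ext 0.06208858556963953
red px in hole 54 [ 73 147 197]
```

View pics/s10.png

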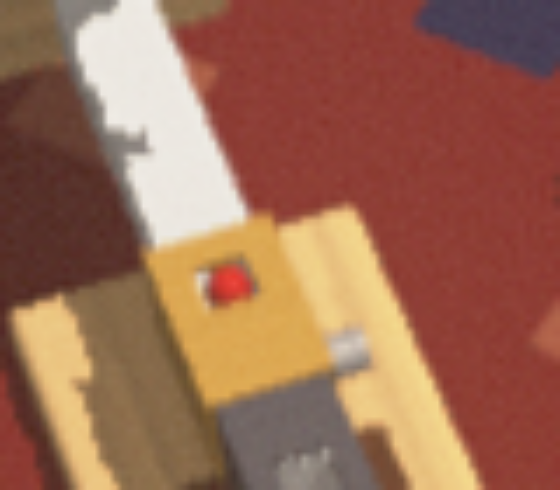

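```bash
cat > chk.py <<'E'
from plant import robot
from h import *
c=robot.read_camera("scene");t=robot.read_camera("top")
def cen(c,b):
    x0,y0,x1,y1=b;f=c["frame"][y0:y1,x0:x1].astype(int);w=np.clip(f[...,2]-np.maximum(f[...,1],f[...,0])-50,0,None)*1.;w[w<20]=0
    g=np.mgrid[y0:y1,x0:x1];return (g[1]*w).sum()/w.sum(),(g[0]*w).sum()/w.sum(),int((w>0).sum())
p=cen(c,(246,183,260,197));print("scene red",p)
a=np.array([-np.cos(np.radians(4.5)),-np.sin(np.radians(4.5)),0]);O=np.array([.5030,-.1076,0])
d=pickle.load(open("c0.pkl","rb"));print("init",cen(d["scene"],(255,206,275,226)),proj(d["scene"],np.array([.5015,-.1077,.077])))
for z in(.077,.073,.069):
    for e in(.0605,.0615,.0625,.0635):print(z,e,np.round(proj(c,O+a*e+[0,0,z]),1))
cv2.imwrite("pics/tt.png",cv2.resize(t["frame"][260:400,330:430],None,fx=5,fy=4))
E
python3 chk.py
```

```text
scene red (np.float64(252.47272727272727), np.float64(190.15875831485587), 29)
init (np.float64(263.60076045627375), np.float64(216.14955640050698), 31) (np.float64(263.64053449732194), np.float64(215.93333659612637))
0.077 0.0605 [252.6 190.6]
0.077 0.0615 [252.4 190.2]
0.077 0.0625 [252.2 189.7]
0.077 0.0635 [252.  189.3]
0.073 0.0605 [252.8 191.9]
0.073 0.0615 [252.6 191.5]
0.073 0.0625 [252.4 191.1]
0.073 0.0635 [252.2 190.7]
0.069 0.0605 [253.  193.3]
0.069 0.0615 [252.8 192.8]
0.069 0.0625 [252.6 192.4]
0.069 0.0635 [252.4 192. ]
```

View pics/tt.png

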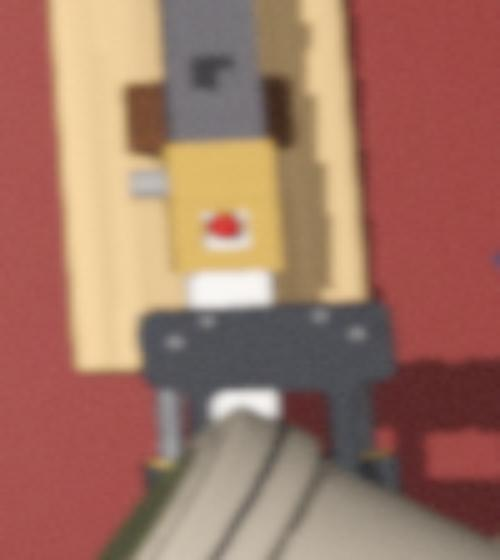

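The red blob is full size (29 px against 31 at the start), and its position fits popped up at about 61.5 mm. I check the lock with a very small further draw.

Emit:
step_arm(targets=[{"tx":0,"ty":-0.4,"tz":0,"ax":0,"ay":0,"az":0,"grip":255},{"tx":0,"ty":0,"tz":0,"ax":0,"ay":0,"az":0,"grip":255}])

```text
t: 14.0
tool_pos: [0.3197, -0.1213, 0.0953]
orientation: [-2.138, -2.3, 0.0]
force: [0.1, -1.2, -1.3]
opening: 0.0201
```

```bash
python3 look.py s11; python3 chk.py|head -1
```

```text
t 14.0 q [-0.513 -0.541  2.322 -0.     1.361 -0.586] p [ 0.3197 -0.1213  0.0953] yaw_y 4.18 zax [-8.e-04  3.e-04 -1.e+00] F [ 0.13 -1.15 -1.32] op 0.0201
[-1.16  0.04  1.31] ext 0.06217275221094867
red px in hole 49 [ 76 148 196]
scene red (np.float64(252.47642133098282), np.float64(190.13045394446894), 30)
```

View pics/s11.png

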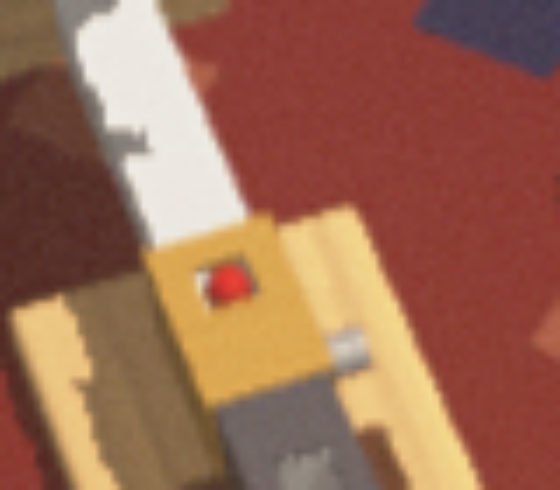

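The rest hardly moves and the dome is full size, standing in the collar hole. I open and lift off.

Emit:
step_arm(targets=[{"tx":0,"ty":0,"tz":0,"ax":0,"ay":0,"az":0,"grip":200},{"tx":0,"ty":0,"tz":0,"ax":0,"ay":0,"az":0,"grip":150},{"tx":0,"ty":0,"tz":0,"ax":0,"ay":0,"az":0,"grip":100},{"tx":0,"ty":0,"tz":0,"ax":0,"ay":0,"az":0,"grip":100},{"tx":0,"ty":0,"tz":0,"ax":0,"ay":0,"az":0,"grip":100}])

```text
t: 14.65
tool_pos: [0.3202, -0.1214, 0.0959]
orientation: [2.139, 2.301, 0.0]
force: [-0.9, 0.3, -0.2]
opening: 0.0474
```

```bash
python3 look.py s12; python3 chk.py|head -1
```

```text
t 14.65 q [-0.512 -0.541  2.321  0.     1.361 -0.586] p [ 0.3202 -0.1214  0.0959] yaw_y 4.19 zax [ 3.e-04 -1.e-04 -1.e+00] F [-0.91  0.26 -0.16] op 0.0474
[ 0.33 -0.89  0.16] ext 0.06165528096308917
red px in hole 55 [ 76 148 197]
scene red (np.float64(252.4724409448819), np.float64(190.13779527559055), 30)
```

Emit:
step_arm(targets=[{"tx":0,"ty":0,"tz":-10,"ax":0,"ay":0,"az":0,"grip":90},{"tx":0,"ty":0,"tz":-25,"ax":0,"ay":0,"az":0,"grip":90},{"tx":0,"ty":0,"tz":-35,"ax":0,"ay":0,"az":0,"grip":90},{"tx":0,"ty":0,"tz":-25,"ax":0,"ay":0,"az":0,"grip":90},{"tx":0,"ty":0,"tz":-15,"ax":0,"ay":0,"az":0,"grip":90},{"tx":0,"ty":0,"tz":0,"ax":0,"ay":0,"az":0,"grip":90}])

```text
t: 15.4
tool_pos: [0.3212, -0.122, 0.2082]
orientation: [2.136, 2.298, 0.002]
force: [1.2, -0.8, -0.7]
opening: 0.0598
```

```bash
python3 - <<'E'
from plant import robot
from h import *
st(robot)
d=pickle.load(open("c0.pkl","rb"))
def cen(c,b):
    x0,y0,x1,y1=b;f=c["frame"][y0:y1,x0:x1].astype(int);w=np.clip(f[...,2]-np.maximum(f[...,1],f[...,0])-50,0,None)*1.;w[w<20]=0
    g=np.mgrid[y0:y1,x0:x1];return ((g[1]*w).sum()/w.sum(),(g[0]*w).sum()/w.sum()),int((w>0).sum())
S=[robot.read_camera("scene") for _ in range(2)];T=[robot.read_camera("top") for _ in range(2)]
a=tri(d["top"],cen(d["top"],(362,268,385,290))[0],d["scene"],cen(d["scene"],(255,206,275,226))[0])
print("init",a)
for s,t in zip(S,T):
    ps,ns=cen(s,(246,183,260,197));pt,nt=cen(t,(367,309,383,327));b=tri(t,pt,s,ps);print(ps,ns,pt,nt,b,"moved",np.linalg.norm((b[0]-a[0])[:2]))
cv2.imwrite("pics/s13.png",cv2.resize(S[0]["frame"][130:230,210:310],None,fx=6,fy=6))
cv2.imwrite("pics/s13f.png",S[0]["frame"]);cv2.imwrite("pics/t13.png",T[0]["frame"])
E
```

```text
t 15.4 q [-0.513 -0.628  2.169  0.     1.596 -0.586] p [ 0.3212 -0.122   0.2082] yaw_y 4.18 zax [ 0.0037 -0.0021 -1.    ] F [ 1.16 -0.82 -0.69] op 0.0598
init (array([ 0.50114838, -0.10773449,  0.07586554]), np.float64(6.33167404269936e-05))
(np.float64(252.4861047835991), np.float64(190.13166287015946)) 30 (np.float64(374.36681974741674), np.float64(316.0459242250287)) 26 (array([ 0.44200621, -0.11205796,  0.07733596]), np.float64(0.00046396360464878944)) moved 0.05929999323327691
(np.float64(252.4591743119266), np.float64(190.15)) 29 (np.float64(374.37859608745686), np.float64(316.0512082853855)) 26 (array([ 0.4419957 , -0.11209453,  0.07728418]), np.float64(0.0004928736741649955)) moved 0.05931315173686672
```

View pics/s13.png

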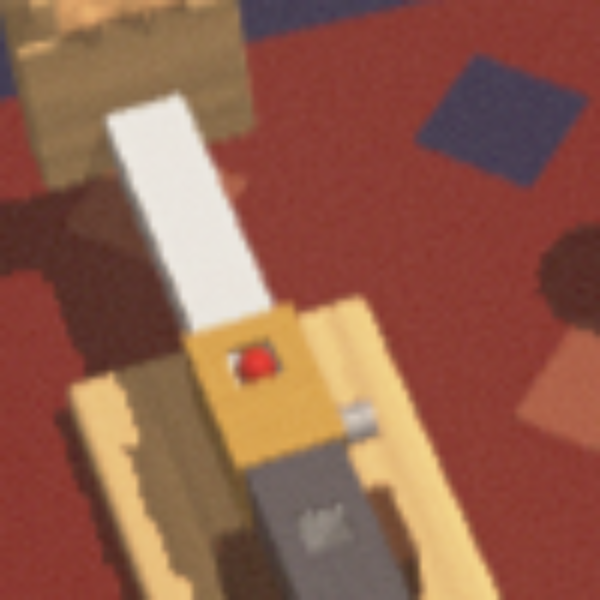

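View pics/t13.png

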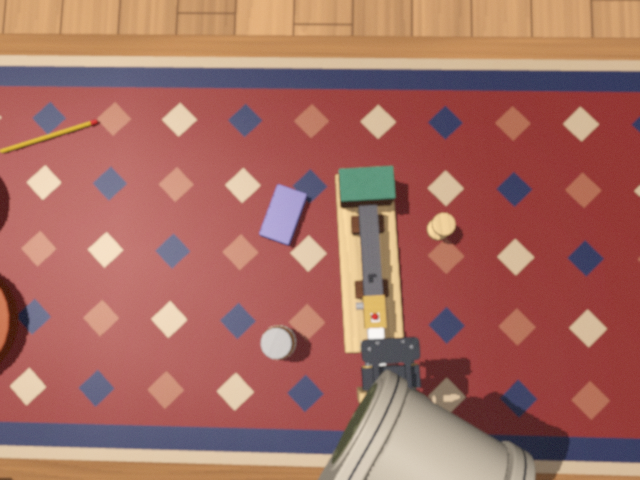

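The top view shows the bystanders unmoved: jar (278,342), box (284,214), spool (442,226). The button stands in the collar hole at (374,316). Its triangulated height is 77.3 mm, against 75.9 mm by the same method when popped up at the start, so it is fully up. The gripper is clear, so I hand in.

```bash
python3 -c "
from plant import robot
print(robot.close_job())"
```

```text
the job is handed in; nothing more can be done
None
```

The neck rest is out at the collar stop, with the button popped up through the collar hole, and the job was handed in at about 15.6 s. I pressed the button with the closed fingertips, reading about 5 N at most. The rest then sprang out about 12 mm. I gripped it at 7 N, drew it out slowly to about 61–62 mm until the button came up, then opened the fingers and lifted clear.

**Last checks:**
- **Button:** it stands in the collar hole at full dome size (about 30 px, against 31 at the start). Its triangulated height is 77.3 mm, against 75.9 mm by the same method before the job.
- **Surroundings:** the jar, box and spool show no visible shift. The gripper is above the rest with no contact force beyond sensor noise.

**Disagreements and errors:**
- **Extension:** the images give a button travel of 59.3 mm (about 61 mm extension), while the tool position gives 61.7–62.2 mm. Both are inside the 40–72 mm window.
- **Lock:** I did not load it. A further 0.4 mm draw hardly moved the rest, but the force reading stayed near zero, so this is only weak evidence that it is locked.
- **Wrong direction:** one move went the wrong way because of a sign error. It was made above the cradle and touched nothing.

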